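# Roll a drilled square tube holes-up and lay it against the fence

### The job

The square steel tube on the bench is lying on its drilled, blue-dyed face. Roll it over along the bench one face at a time, without picking it up, until the blue face with the three holes is on top, then push it flat up against the rusty angle-iron fence so that its whole side rests on the fence. Leave the other things on the bench where they are.

Things in the scene. Friction and masses are not known exactly. Their poses are not given: they have to be found in the camera images.
- tube: workpiece: grey steel square tube 50 x 50 mm, 3 mm wall, 160 mm long, open ends, 0.55-0.85 kg. Origin at its very centre (25 mm above the bench when flat). y axis along its length; x axis points away from the robot at the start (within 30 degrees). Dry steel, bench friction 0.6-0.9: a low push slides it; to tip it over its far lower edge, bear high on its side and rise along with it.
- blue_face (a point): middle of the tube's blue-dyed face with three 14 mm holes 50 mm apart along it, on the tube's -z side, 25 mm from its centre. At the start it lies on the bench (tube z up); two quarter rolls the same way, each carrying the tube 50 mm, bring it on top (tube z down). The tube's centre starts 185 to 230 mm before the fence face.
- fence: rusty angle-iron fence fixed on the bench, 360 mm long, 50 mm high, two green magnet blocks on the leg behind it (53 mm high). Origin at bench level, mid-length of its upright working face. x axis points square away from the robot, out of its back; y runs along it. Solid from x = 0 (working face) to 50 mm. A flush tube has its centre at x = -25 mm.
- hammer: bystander: hammer lying flat, 260 mm long, on the right; origin under its middle
- offcut: bystander: plain 40 mm square-tube offcut, 70 mm long, on the right; origin at the centre of its underside
- square: bystander: steel try square lying flat, 170 x 100 mm, on the right; origin under its stock
- paint_pen: bystander: white paint pen with yellow cap, 126 mm long, 16 mm thick, lying on the right; origin under its middle
- nipple: bystander: bright steel pipe length, 48 mm across, 75 mm tall, standing on the left; origin at the centre of its underside
- coupling: bystander: dark steel pipe coupling, 62 mm across, 52 mm tall, standing on the left; origin at the centre of its underside
- elbow: bystander: dark steel pipe elbow lying flat, about 100 mm across and 51 mm high, on the left; origin under its middle
There are look-alikes about, which are no part of the job. Of the things like the tube, leave any that is green or yellow; of the rest the smaller one is meant.

How it is judged:
On the way:
1. the tube has been rolled one face over and lies flat with the blue face to one side (angle between tube's own z axis and vertical between 1.44 and 1.7 rad and height (world z) of tube below 0.03 m), for 0.2 s.
At the end, for the whole second after the job is handed in: The tube lies at rest flat on the bench with the blue drilled face up (within 5 degrees), its side on the working face of the fence: gap at its middle at most 4 mm, parallel to the fence within 0.04 rad (about 2 degrees), and all but at most 5 mm of its length backed by the fence (angle between tube's own z axis and vertical above 3.05 rad and height (world z) of tube below 0.03 m and x of tube in the frame of fence between -0.029 and -0.02 m and y of tube in the frame of fence between -0.105 and 0.105 m and angle between the y axis of tube and the y axis of fence, either way round below 0.04 rad and linear speed of tube below 0.01 m/s); the robot touches nothing.
It fails at once if the tube is picked up or stood on end: its centre more than 55 mm above the bench (35 mm is the most that rolling needs) (height (world z) of tube above 0.055 m).
It fails at once if another loose thing on the bench is pushed more than 30 mm from its place (distance of any of hammer, offcut, square, paint_pen, nipple, coupling, elbow from where it was at the start of the episode above 0.03 m).
It also fails if it takes over 66 s, if anything falls off the work surface, if the arm or the gripper's body presses on something with over 40 N, if the wrist force passes 120 N, or if a joint passes its speed limit or range.

### The arm

A 6-joint arm with a two-finger parallel gripper is mounted at the origin on the work surface. World frame = base frame: x ahead of the robot, y to its left, z up, the work surface at z = 0. Lengths are in m, angles in rad, forces in N, time in s.
With the tool pointing down it reaches from about 0.35 to 0.8 m from the base axis. Payload 7.3 kg.
Tool frame: the origin (TCP) lies on the mounting face of the last link; the fingertips stand 173 mm ahead of it and the grasp point (between the pads) lies 155 mm ahead of it; z points along the fingers, y is the direction in which the jaws open and shut (so a half turn about z gives the same grasp; the last joint's range is limited). The gripper opens to 85 mm and grips with 20 to 120 N. Pads are 22 mm wide; open, the fingers measure 114 mm over their backs; the gripper's body (76 mm by 85 mm) begins 54 mm behind the grasp point. The pads swing forward as they close: fully open they stand 13 mm farther back than shut.
Start: joints at [-1.418, 0.342, 1.524, -0, 1.275, -0.146], TCP at [0.155, -0.502, 0.405] pointing down, gripper open.
Joint ranges: [-2.53, 2.53], [-0.77, 2.02], [0.04, 2.7], [-1, 4.14], [0.28, 2.66], [-3.11, 3.11]. Speed limits (rad/s): [2.57, 2.57, 3.14, 3.14, 3.14, 3.14].

### API

Orientations are given as [roll, pitch, yaw] about the fixed x, y, z axes, in that order (R = Rz(yaw) Ry(pitch) Rx(roll)).
In Python, from bench import r gives the robot as it stands.
- The arm moves only by the tool move_arm, never from a script. Its argument "rows" is a list of rows, each an object of numbers: "x", "y", "z": the shift along the tool's x, y, z in m; "spin": the turn about the tool's z in rad. In form: [{"x": .., "y": .., "z": .., "spin": ..}, ...]. A call has 1 to 12 rows; each row shifts and turns the pose as measured when the row begins, along the tool's axes as they then stand; what a row does not reach is not made up. A row lasts 1/8 s, in which the tool goes at most 62.5 mm and 10.7 degrees, less where a joint would pass 70% of its speed; a pose out of reach is approached as far as the arm can. A call with a gripper value outside its range is refused whole. "claw" is the finger opening in m, from 0 to 0.0854, set as the call begins (left out, the last holds). The fingers move at their own pace and stop on an object; "force" is the grip in N (left out, the last holds). Time passes only in rows, so rows that do not move let the fingers close. It gives the time, the measured TCP pose, the force and the opening at its end, in the units of the state.
- r.observe(): the state, without advancing time (a new reading comes with each control period).
- r.camera(name): name is "side" or "top"; returns the picture (420x560x3 uint8, red, green, blue); there is no depth.
- r.camera_params(name): a dict with "intrinsics" (3x3 intrinsics, pixels), "world_to_cam" (4x4, takes a point from world to camera coordinates). Camera axes: x right, y down, z forward; pixel columns grow to the right and rows downward; lengths in m; the calibration is good to about 2 mm. A picture is of the moment at which its call begins. camera_params takes no time and is no camera call.
- r.finish_job(): hands the job in, once; it reports no verdict.
The state is a dict: "t": time; "qpos": joint angles; "dq": joint speeds; "tau": joint torques, N m; "position": TCP position; "tool_rot": TCP orientation; "wrist_force": force on the tool from outside, world axes, zero at the start; "moment": the same for the moment, N m; "opening": opening from 0.0 (shut) to 1.0 (fully open).
Only numpy, scipy, OpenCV 4.12 (cv2) and the standard library are available. Lean on these libraries where they do the work, as an engineer would, in place of code of your own. Each camera call takes 0.05 s, during which the arm holds its last target.

## Working session

There is one attempt and no reset: what is moved stays moved. The work goes in short steps, Python scripts to look and compute and a tool call to move; the robot and the scene stay as the last step left them, time stands still between calls to the robot, and variables do not carry over. Pictures are saved under pics/ and viewed, and the job is handed in when it is done.

Besides the shell and the picture viewer there is one more tool, called after "Emit:" by a JSON object that holds its "api" and its "payload", one argument or row to a line. move_arm: Moves the arm, as the interface text tells. Its arguments: {"type":"object","properties":{"rows":{"type":"array"},"claw":{"type":"number"},"force":{"type":"number"}},"required":["rows"]}

```bash
mkdir -p pics; ls
python3 - <<'E'
from bench import r
import cv2
print(r.observe())
for n in("top","side"):
    im=r.camera(n); cv2.imwrite(f"pics/{n}0.png",im[:,:,::-1]); print(r.camera_params(n))
E
```

```text
pics
{'t': 0.0, 'qpos': array([-1.41800860e+00,  3.42729905e-01,  1.52500888e+00,  1.90490069e-05,
        1.27538029e+00, -1.46034724e-01]), 'dq': array([ 1.24329622e-03, -1.06724533e-03, -6.82817153e-04, -9.09416448e-04,
        2.14649449e-04, -6.10478272e-05]), 'tau': array([-8.50368033e-04, -4.33690703e+01, -2.46007830e+01, -1.65021024e-04,
        7.98988767e-03,  6.42679243e-08]), 'position': array([ 0.1545439 , -0.50160339,  0.40402486]), 'tool_rot': array([-3.14008513e+00, -2.40140613e-04,  2.98816707e-01]), 'wrist_force': array([-0.02041837,  0.14078173, -0.10497386]), 'moment': array([ 0.04545064,  0.02453015, -0.05321906]), 'opening': 1.0026463967412096}
{'intrinsics': array([[419.02416214,   0.        , 284.63221266],
       [  0.        , 419.02416214, 206.47553754],
       [  0.        ,   0.        ,   1.        ]]), 'world_to_cam': array([[ 0.00834899, -0.99995417,  0.00468638, -0.03383151],
       [-0.99164049, -0.00888286, -0.12872542,  0.43636214],
       [ 0.12876115, -0.00357248, -0.9916692 ,  1.25235502],
       [ 0.        ,  0.        ,  0.        ,  1.        ]])}
{'intrinsics': array([[505.8936553 ,   0.        , 276.05141279],
       [  0.        , 505.8936553 , 212.86820474],
       [  0.        ,   0.        ,   1.        ]]), 'world_to_cam': array([[ 0.99670176, -0.0792363 ,  0.01752734, -0.43145655],
       [-0.04946376, -0.76439699, -0.64284569,  0.04125263],
       [ 0.06433456,  0.63985847, -0.76579515,  1.56273581],
       [ 0.        ,  0.        ,  0.        ,  1.        ]])}
```

View pics/top0.png

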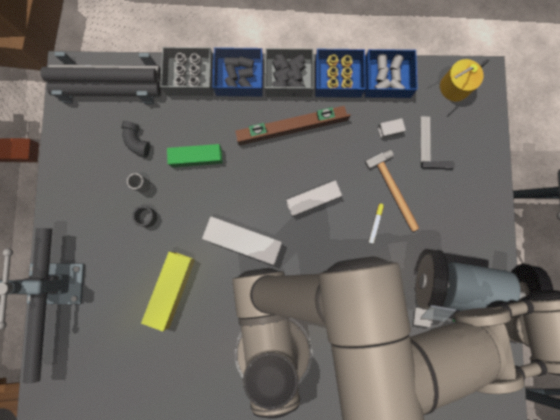

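View pics/side0.png

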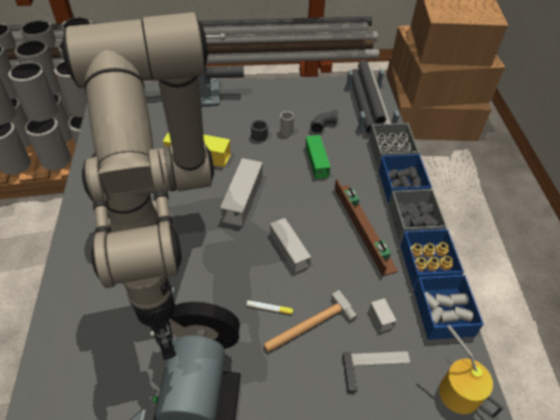

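The grey candidates are the large tube at top px (243,240) and the small one at (315,198). The green one at (194,155) and the yellow one at (167,291) are excluded. The smaller grey tube fits the description, so I'll confirm it in an enlarged crop and measure it.

```bash
cat > h.py <<'E'
import numpy as np,cv2
from bench import r
def ray(n,uv):
    P=r.camera_params(n);K=P["intrinsics"];T=P["world_to_cam"];R=T[:3,:3];t=T[:3,3]
    c=-R.T@t; d=R.T@np.linalg.inv(K)@np.array([uv[0],uv[1],1.]); return c,d
def onz(n,uv,z):
    c,d=ray(n,uv); return c+d*(z-c[2])/d[2]
def proj(n,p):
    P=r.camera_params(n);q=P["world_to_cam"]@np.r_[p,1.];q=P["intrinsics"]@q[:3];return q[:2]/q[2]
E
python3 - <<'E'
from h import *
a=cv2.imread("pics/top0.png");b=cv2.imread("pics/side0.png")
cv2.imwrite("pics/cropt.png",cv2.resize(a[90:270,190:370],None,fx=3.3,fy=3.3,interpolation=cv2.INTER_CUBIC))
cv2.imwrite("pics/crops.png",cv2.resize(b[140:290,210:410],None,fx=3.9,fy=3.9,interpolation=cv2.INTER_CUBIC))
E
```

```text
(no output)
```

View pics/cropt.png

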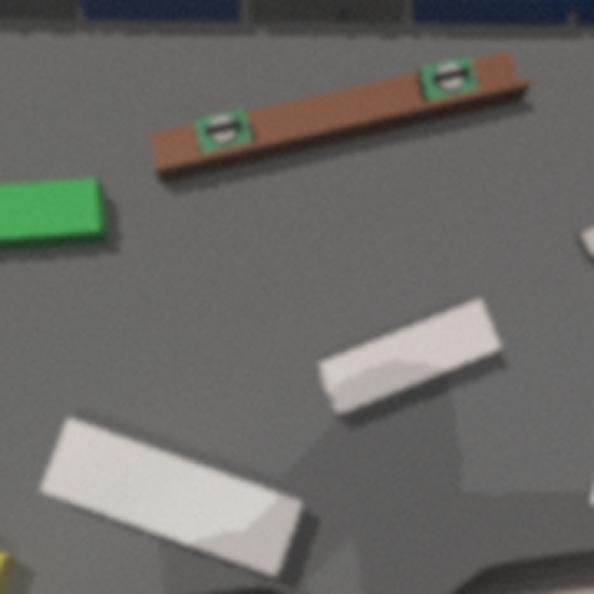

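View pics/crops.png

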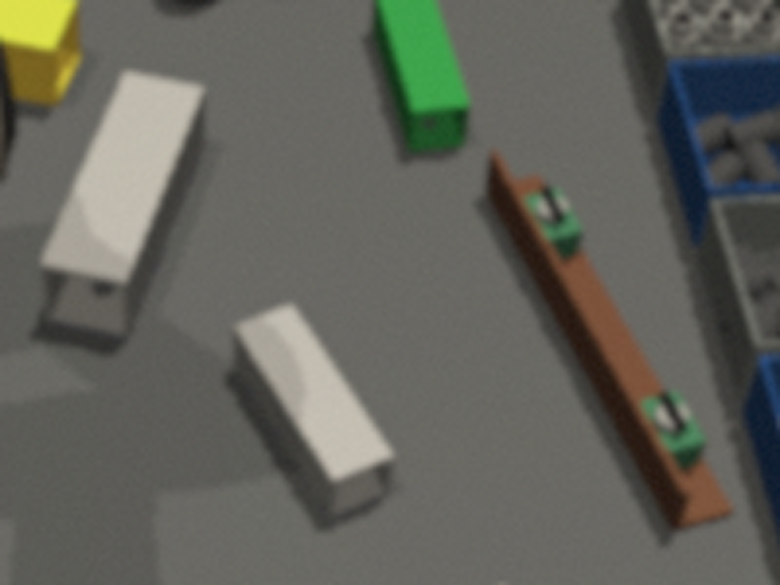

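Run:
```python
from h import *
off=dict(t=((190,90),3.3),s=((210,140),3.9))
def P(k,l,z):
    o,f=off[k]; n=dict(t="top",s="side")[k]
    q=np.array([onz(n,((u+.5)/f-.5+o[0],(v+.5)/f-.5+o[1]),z) for u,v in l]); print(k,z,q[:,:2].round(4).tolist()); return q
def L(q):
    for i in range(len(q)):
        d=q[(i+1)%len(q)]-q[i]; print('  len',round(np.hypot(*d[:2]),4),'ang',round(np.degrees(np.arctan2(d[1],d[0])),1))
q=P('s',[(235,327),(292,304),(394,458),(330,483)],.05);L(q);print(q.mean(0))
a=cv2.imread("pics/top0.png");b=cv2.imread("pics/side0.png")
for n,im,c in(("top",a,(315,198)),("side",b,(290,243))):
    g=im.min(2); m=(g>125).astype(np.uint8) if n=="top" else (g>125).astype(np.uint8)
    k,lab,st,_=cv2.connectedComponentsWithStats(m); l=lab[c[1],c[0]]; print(n,st[l])
    cn,_=cv2.findContours((lab==l).astype(np.uint8),cv2.RETR_EXTERNAL,cv2.CHAIN_APPROX_NONE)
    hull=cv2.convexHull(cn[0]); ap=cv2.approxPolyDP(hull,4,True)[:,0]; print(ap.tolist())
    q=np.array([onz(n,u,.05) for u in ap]); L(q);print(q.mean(0))
# fence
for n,im in(("top",a),("side",b)):
    h=cv2.cvtColor(im,cv2.COLOR_BGR2HSV); m=((h[...,0]<14)&(h[...,1]>90)).astype(np.uint8)
    roi=np.zeros_like(m); 
    if n=="top": roi[95:150,225:360]=1
    else: roi[170:280,325:405]=1
    m*=roi; ys,xs=np.nonzero(m); print(n,len(xs))
    cn,_=cv2.findContours(m,cv2.RETR_EXTERNAL,cv2.CHAIN_APPROX_NONE); c=np.vstack(cn)
    print(cv2.approxPolyDP(cv2.convexHull(c),3,True)[:,0].tolist())
P('s',[(489,200),(672,530)],0);q=P('s',[(495,153),(688,495)],.05);L(q)
P('t',[(160,180),(525,96)],0);q=P('t',[(157,171),(527,86)],.05);L(q)
```

```text
s 0.05 [[0.409, -0.0561], [0.4548, -0.0361], [0.516, -0.1859], [0.4671, -0.2046]]
  len 0.0499 ang 23.6
  len 0.1618 ang -67.8
  len 0.0523 ang -159.0
  len 0.1595 ang 111.4
[ 0.46171334 -0.12068624  0.05      ]
top [286 180  56  35 945]
[[336, 181], [341, 195], [291, 214], [287, 199]]
  len 0.0453 ang -161.0
  len 0.1616 ang 111.4
  len 0.047 ang 15.2
  len 0.1584 ang -69.1
[ 0.46277899 -0.11770904  0.05      ]
side [271 218  40  45 783]
[[271, 223], [285, 218], [310, 256], [295, 262]]
  len 0.0467 ang 20.8
  len 0.1556 ang -67.9
  len 0.0482 ang -158.5
  len 0.1561 ang 111.5
[ 0.46322892 -0.1185654   0.05      ]
top 1033
[[348, 115], [326, 124], [238, 141], [236, 132], [343, 107]]
side 1148
[[336, 180], [348, 186], [396, 271], [380, 271], [336, 191]]
s 0 [[0.637, 0.1077], [0.7217, -0.2297]]
s 0.05 [[0.6378, 0.1148], [0.7238, -0.2324]]
  len 0.3576 ang -76.1
  len 0.3576 ang 103.9
t 0 [[0.6389, 0.1196], [0.7265, -0.2338]]
t 0.05 [[0.6334, 0.1169], [0.7187, -0.2278]]
  len 0.3551 ang -76.1
  len 0.3551 ang 103.9
```

Fence face: centre ≈ (0.680,-0.058), normal yaw ≈ 13.8°. Tube: centre ≈ (0.4627,-0.119), yaw ≈ 21.5°. It is 225 mm from the fence face and 50×160 mm in size, both as stated. I'll bring the open fingers, spread along the tube, in behind it.

Emit:
{"api": "move_arm", "payload": {
  "rows": [
    {"x": 0.034, "y": -0.027},
    {"x": 0.034, "y": -0.027},
    {"x": 0.034, "y": -0.027},
    {"x": 0.034, "y": -0.027},
    {"x": 0.034, "y": -0.027},
    {"x": 0.034, "y": -0.027},
    {"x": 0.034, "y": -0.027},
    {"x": 0.034, "y": -0.027},
    {"x": 0.034, "y": -0.027},
    {"x": 0.034, "y": -0.027},
    {"spin": -0.076},
    {"x": 0}
  ],
  "claw": 0.0854
}}

```text
invalid input at $.rows[0]: expected keys x, y, z, spin
```

```bash
cat >> h.py <<'E'
def pose(): 
    o=r.observe(); return o["position"],o["tool_rot"][2],o
def todo(tx,ty,tz,yaw,use=None):
    p,w,o=pose(); D=np.array([tx,ty,tz])-p
    w2=w if use is None else use
    print("pos",p.round(4),"yaw",round(w,4),"rot",o["tool_rot"].round(3),"F",o["wrist_force"].round(1),"t",round(o["t"],2))
    print("x %.4f y %.4f z %.4f spin %.4f"%(D[0]*np.cos(w2)+D[1]*np.sin(w2),D[0]*np.sin(w2)-D[1]*np.cos(w2),-D[2],w-yaw))
C=np.array([.4627,-.119]);Y=.375
E
python3 - <<'E'
from h import *
todo(*(C-.056*np.array([np.cos(Y),np.sin(Y)])),.25,Y)
cv2.imwrite("pics/t1.png",r.camera("top")[:,:,::-1]);cv2.imwrite("pics/s1.png",r.camera("side")[:,:,::-1])
E
```

```text
pos [ 0.1546 -0.5016  0.4041] yaw 0.2988 rot [-3.14  -0.     0.299] F [-0.7  0.  -0.5] t 0.1
x 0.3513 y -0.2707 z 0.1541 spin -0.0762
```

View pics/s1.png

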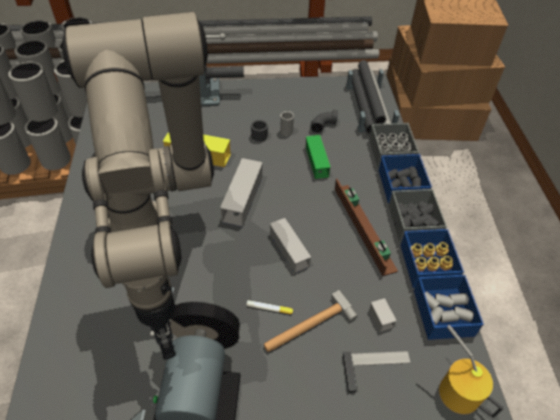

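View pics/t1.png

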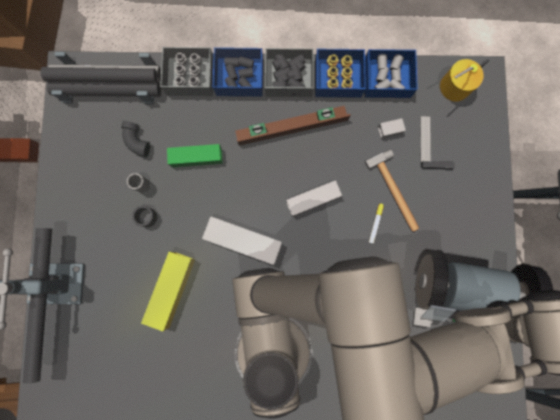

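The move was refused because every row must have all four keys. The scene hasn't changed, so I'll send it again.

Emit:
{"api": "move_arm", "payload": {
  "rows": [
    {"x": 0.034, "y": -0.027, "z": 0, "spin": 0},
    {"x": 0.034, "y": -0.027, "z": 0, "spin": 0},
    {"x": 0.034, "y": -0.027, "z": 0, "spin": 0},
    {"x": 0.034, "y": -0.027, "z": 0, "spin": 0},
    {"x": 0.034, "y": -0.027, "z": 0, "spin": 0},
    {"x": 0.034, "y": -0.027, "z": 0, "spin": 0},
    {"x": 0.034, "y": -0.027, "z": 0, "spin": 0},
    {"x": 0.034, "y": -0.027, "z": 0, "spin": 0},
    {"x": 0.034, "y": -0.027, "z": 0, "spin": 0},
    {"x": 0.034, "y": -0.027, "z": 0, "spin": 0},
    {"x": 0, "y": 0, "z": 0, "spin": -0.076},
    {"x": 0, "y": 0, "z": 0, "spin": 0}
  ],
  "claw": 0.0854
}}

```text
t: 1.7
position: [0.407, -0.132, 0.4034]
tool_rot: [-3.14, -0.001, 0.375]
wrist_force: [0.2, -0.4, 0.1]
opening: 0.999
```

Run:
```python
from h import *
todo(*(C-.056*np.array([np.cos(Y),np.sin(Y)])),.25,Y)
```

```text
pos [ 0.407  -0.132   0.4034] yaw 0.3746 rot [-3.14e+00 -1.00e-03  3.75e-01] F [ 0.2 -0.4  0.1] t 1.7
x 0.0007 y 0.0083 z 0.1534 spin -0.0004
```

Emit:
{"api": "move_arm", "payload": {
  "rows": [
    {"x": 0, "y": 0.008, "z": 0.05, "spin": 0},
    {"x": 0, "y": 0, "z": 0.05, "spin": 0},
    {"x": 0, "y": 0, "z": 0.05, "spin": 0},
    {"x": 0, "y": 0, "z": 0.02, "spin": 0},
    {"x": 0, "y": 0, "z": 0, "spin": 0}
  ]
}}

```text
t: 2.33
position: [0.4101, -0.142, 0.23]
tool_rot: [3.14, -0.004, 0.362]
wrist_force: [-0.0, 0.2, -0.4]
opening: 1.003
```

Run:
```python
from h import *
todo(*(C-.056*np.array([np.cos(Y),np.sin(Y)])),.25,Y)
a=r.camera("top")[:,:,::-1];b=r.camera("side")[:,:,::-1]
cv2.imwrite("pics/t2.png",cv2.resize(a[120:290,200:400],None,fx=3.5,fy=3.5,interpolation=cv2.INTER_CUBIC))
cv2.imwrite("pics/s2.png",cv2.resize(b[140:290,210:410],None,fx=3.9,fy=3.9,interpolation=cv2.INTER_CUBIC))
```

```text
pos [ 0.4101 -0.142   0.23  ] yaw 0.3621 rot [ 3.14  -0.004  0.362] F [-0.   0.2 -0.4] t 2.33
x 0.0013 y -0.0021 z -0.0200 spin -0.0129
```

View pics/s2.png

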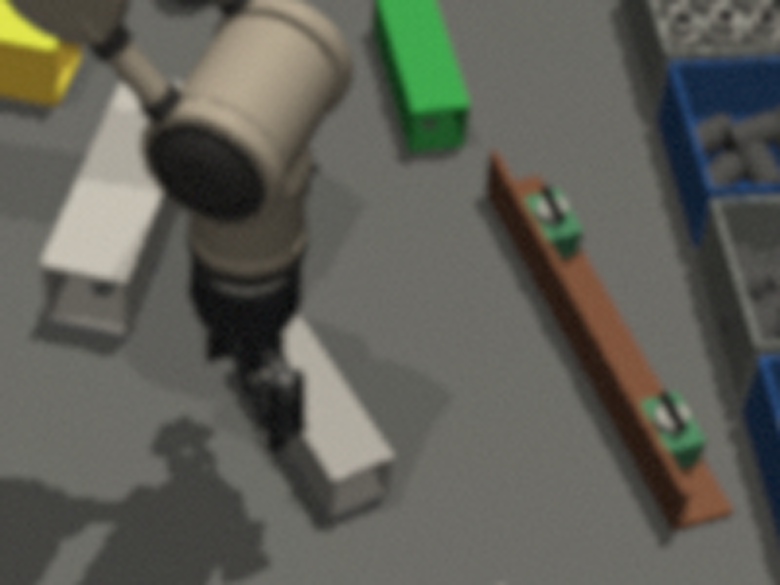

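View pics/t2.png

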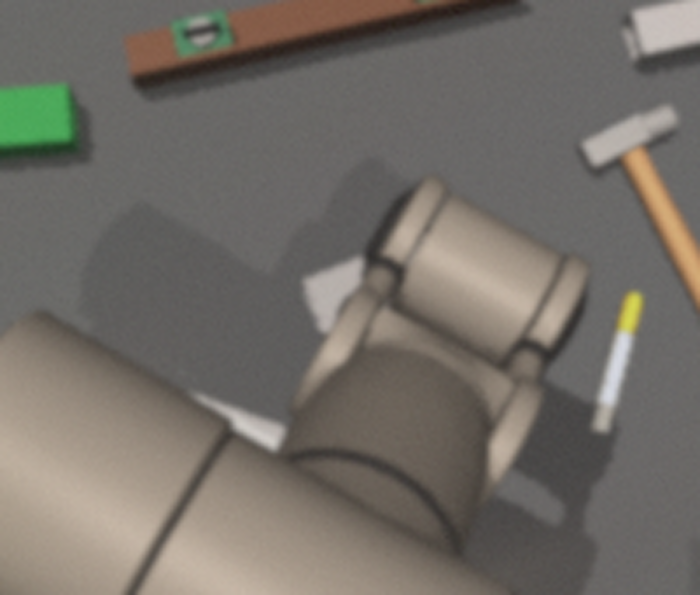

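Run:
```python
from h import *
p,w,o=pose()
ty=np.array([np.sin(w),-np.cos(w)]);tx=np.array([np.cos(w),np.sin(w)])
print("obs tip px",283/3.9+210,440/3.9+140)
for l in(.043,.050,.057):
  for z in(.05,.057,.065,.07): 
    q=proj("side",np.r_[p[:2]+ty*l,z]); print(l,z,((q-[210,140])*3.9).round(0))
```

```text
obs tip px 282.56410256410254 252.82051282051282
0.043 0.05 [269. 459.]
0.043 0.057 [269. 454.]
0.043 0.065 [270. 447.]
0.043 0.07 [270. 443.]
0.05 0.05 [273. 467.]
0.05 0.057 [274. 461.]
0.05 0.065 [274. 455.]
0.05 0.07 [274. 451.]
0.057 0.05 [278. 474.]
0.057 0.057 [278. 468.]
0.057 0.065 [278. 462.]
0.057 0.07 [278. 458.]
```

Emit:
{"api": "move_arm", "payload": {
  "rows": [
    {"x": -0.004, "y": -0.002, "z": 0.013, "spin": -0.013},
    {"x": 0, "y": 0, "z": 0.013, "spin": 0},
    {"x": 0, "y": 0, "z": 0, "spin": 0}
  ]
}}

```text
t: 2.8
position: [0.4078, -0.1429, 0.208]
tool_rot: [3.131, -0.011, 0.374]
wrist_force: [0.9, 0.0, 0.1]
opening: 1.0
```

Run:
```python
from h import *
todo(*(C-.036*np.array([np.cos(Y),np.sin(Y)])),.204,Y)
b=r.camera("side")[:,:,::-1]
cv2.imwrite("pics/s3.png",cv2.resize(b[190:290,230:350],None,fx=6,fy=6,interpolation=cv2.INTER_CUBIC))
```

```text
pos [ 0.4078 -0.1429  0.208 ] yaw 0.374 rot [ 3.131 -0.011  0.374] F [0.9 0.  0.1] t 2.8
x 0.0239 y -0.0021 z 0.0040 spin -0.0010
```

View pics/s3.png

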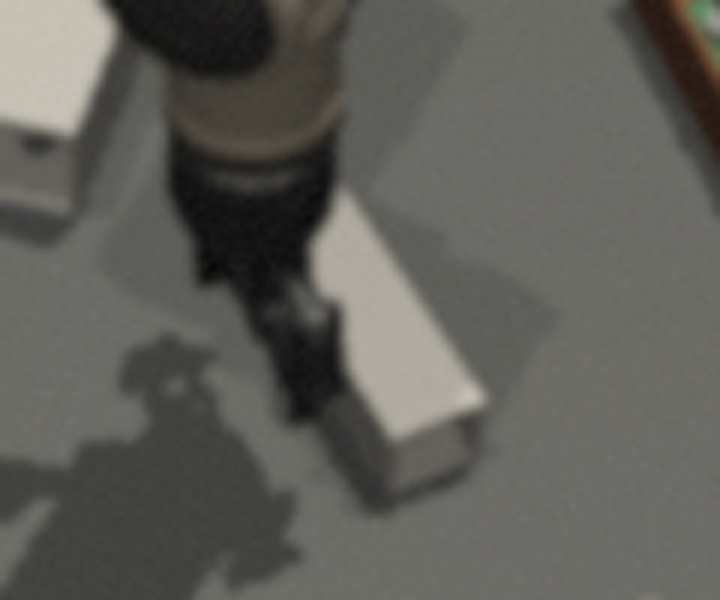

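Emit:
{"api": "move_arm", "payload": {
  "rows": [
    {"x": 0.008, "y": -0.001, "z": 0.004, "spin": 0},
    {"x": 0.005, "y": -0.001, "z": 0, "spin": 0},
    {"x": 0.004, "y": 0, "z": 0, "spin": 0},
    {"x": 0.003, "y": 0, "z": 0, "spin": 0}
  ]
}}

```text
t: 3.35
position: [0.4277, -0.1332, 0.2055]
tool_rot: [3.129, -0.013, 0.375]
wrist_force: [-5.4, -2.6, 2.9]
opening: 0.998
```

Run:
```python
from h import *
todo(*(C-.036*np.array([np.cos(Y),np.sin(Y)])),.204,Y)
```

```text
pos [ 0.4277 -0.1332  0.2055] yaw 0.3745 rot [ 3.129 -0.013  0.375] F [-5.4 -2.6  2.9] t 3.35
x 0.0018 y -0.0005 z 0.0015 spin -0.0005
```

Emit:
{"api": "move_arm", "payload": {
  "rows": [
    {"x": 0.005, "y": 0, "z": -0.005, "spin": 0},
    {"x": 0.006, "y": 0, "z": -0.0045, "spin": 0},
    {"x": 0.006, "y": 0, "z": -0.004, "spin": 0}
  ]
}}

```text
t: 3.72
position: [0.4437, -0.1264, 0.2196]
tool_rot: [3.13, -0.011, 0.375]
wrist_force: [-2.0, -0.8, -0.3]
opening: 1.002
```

Run:
```python
from h import *
todo(*(C-.036*np.array([np.cos(Y),np.sin(Y)])),.204,Y)
b=r.camera("side")[:,:,::-1]
cv2.imwrite("pics/s4.png",cv2.resize(b[190:290,230:350],None,fx=6,fy=6,interpolation=cv2.INTER_CUBIC))
```

```text
pos [ 0.4437 -0.1264  0.2196] yaw 0.3747 rot [ 3.13  -0.011  0.375] F [-2.  -0.8 -0.3] t 3.73
x -0.0156 y 0.0001 z 0.0156 spin -0.0003
```

View pics/s4.png

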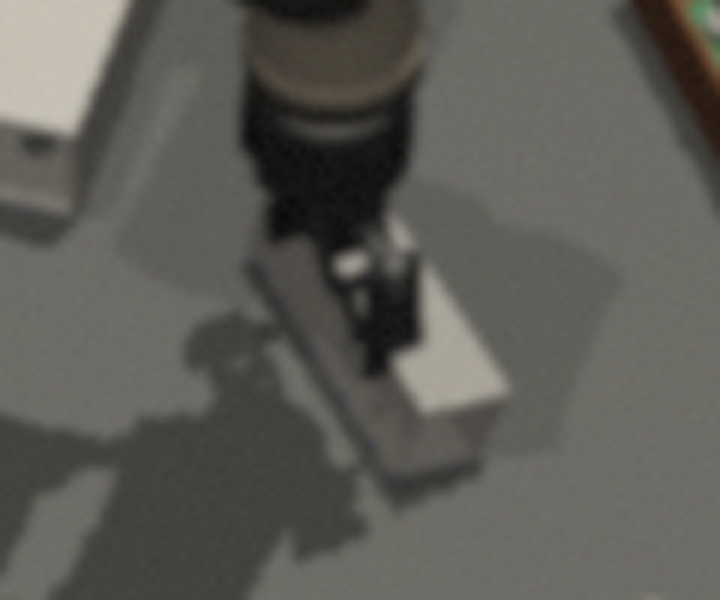

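The tube is tipping cleanly: its lower near edge has lifted and the force is only about 2 N. I'll continue along the arc.

Emit:
{"api": "move_arm", "payload": {
  "rows": [
    {"x": 0.0065, "y": 0, "z": -0.0032, "spin": 0},
    {"x": 0.0065, "y": 0, "z": -0.0025, "spin": 0},
    {"x": 0.007, "y": 0, "z": -0.002, "spin": 0},
    {"x": 0.007, "y": 0, "z": -0.0012, "spin": 0}
  ]
}}

```text
t: 4.28
position: [0.4713, -0.1158, 0.2305]
tool_rot: [3.128, -0.014, 0.374]
wrist_force: [-0.4, -0.6, 0.6]
opening: 0.997
```

Run:
```python
from h import *
todo(*(C-.036*np.array([np.cos(Y),np.sin(Y)])),.204,Y)
b=r.camera("side")[:,:,::-1]
cv2.imwrite("pics/s5.png",cv2.resize(b[190:290,230:350],None,fx=6,fy=6,interpolation=cv2.INTER_CUBIC))
```

```text
pos [ 0.4713 -0.1158  0.2305] yaw 0.3742 rot [ 3.128 -0.014  0.374] F [-0.4 -0.6  0.6] t 4.28
x -0.0452 y -0.0001 z 0.0265 spin -0.0008
```

View pics/s5.png

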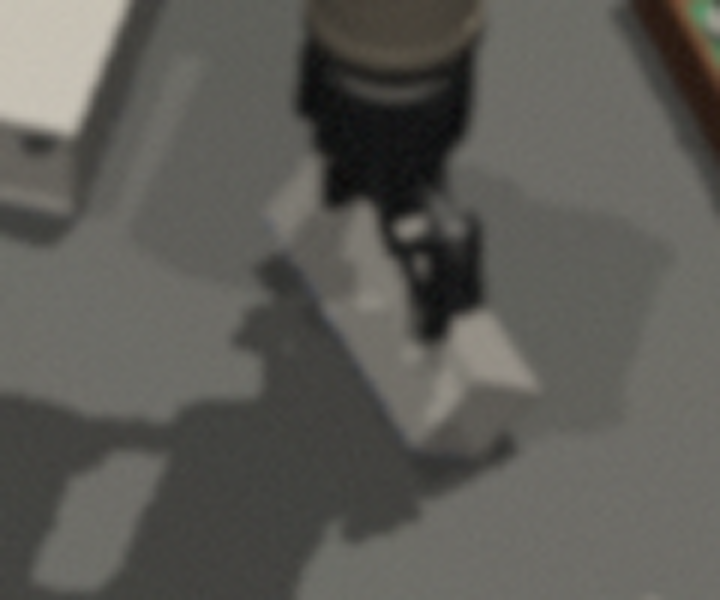

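Emit:
{"api": "move_arm", "payload": {
  "rows": [
    {"x": 0.006, "y": 0, "z": 0, "spin": 0},
    {"x": 0.006, "y": 0, "z": 0, "spin": 0},
    {"x": 0.003, "y": 0, "z": 0, "spin": 0},
    {"x": 0, "y": 0, "z": 0, "spin": 0},
    {"x": 0, "y": 0, "z": 0, "spin": 0}
  ]
}}

```text
t: 4.95
position: [0.4872, -0.1096, 0.2307]
tool_rot: [3.128, -0.015, 0.374]
wrist_force: [-1.1, -0.1, 0.3]
opening: 1.001
```

Run:
```python
from h import *
todo(*(C-.036*np.array([np.cos(Y),np.sin(Y)])),.204,Y)
b=r.camera("side")[:,:,::-1]
cv2.imwrite("pics/s6.png",cv2.resize(b[190:290,230:350],None,fx=6,fy=6,interpolation=cv2.INTER_CUBIC))
```

```text
pos [ 0.4872 -0.1096  0.2307] yaw 0.3744 rot [ 3.128 -0.015  0.374] F [-1.1 -0.1  0.3] t 4.95
x -0.0623 y -0.0002 z 0.0267 spin -0.0006
```

View pics/s6.png

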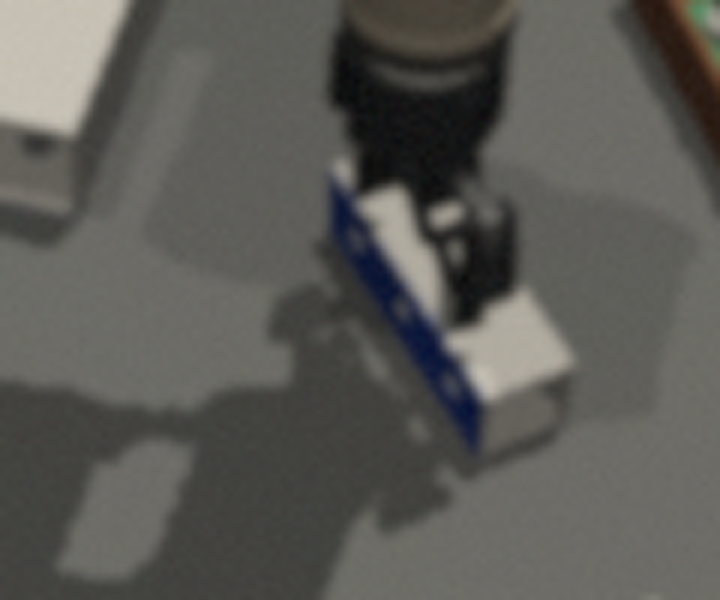

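The first roll is done: the blue face with its holes is now on the near side and the tube is flat. I'll back off behind it and measure again.

Emit:
{"api": "move_arm", "payload": {
  "rows": [
    {"x": 0, "y": 0, "z": -0.015, "spin": 0},
    {"x": -0.02, "y": 0, "z": 0, "spin": 0},
    {"x": -0.02, "y": 0, "z": 0, "spin": 0},
    {"x": 0, "y": 0, "z": 0, "spin": 0}
  ]
}}

```text
t: 5.5
position: [0.4491, -0.1248, 0.2486]
tool_rot: [3.125, -0.017, 0.374]
wrist_force: [-0.2, 0.2, 0.1]
opening: 1.0
```

Run:
```python
from h import *
todo(*(C+.014*np.array([np.cos(Y),np.sin(Y)])),.204,Y)
b=r.camera("side")
cv2.imwrite("pics/s7.png",cv2.resize(b[190:290,230:350][:,:,::-1],None,fx=6,fy=6,interpolation=cv2.INTER_CUBIC))
f=b.astype(int); m=((f[...,2]-f[...,0]>25)&(f[...,1]<110)).astype(np.uint8); roi=np.zeros_like(m); roi[195:280,270:325]=1; m*=roi
ys,xs=np.nonzero(m); print(len(xs),xs.min(),xs.max(),ys.min(),ys.max())
c=np.c_[xs,ys]; print(cv2.approxPolyDP(cv2.convexHull(c.astype(np.int32)),2,True)[:,0].tolist())
```

```text
pos [ 0.4491 -0.1248  0.2486] yaw 0.3742 rot [ 3.125 -0.017  0.374] F [-0.2  0.2  0.1] t 5.5
x 0.0287 y -0.0004 z 0.0446 spin -0.0008
73 298 309 243 263
[[308, 263], [298, 248], [299, 243], [309, 258]]
```

View pics/s7.png

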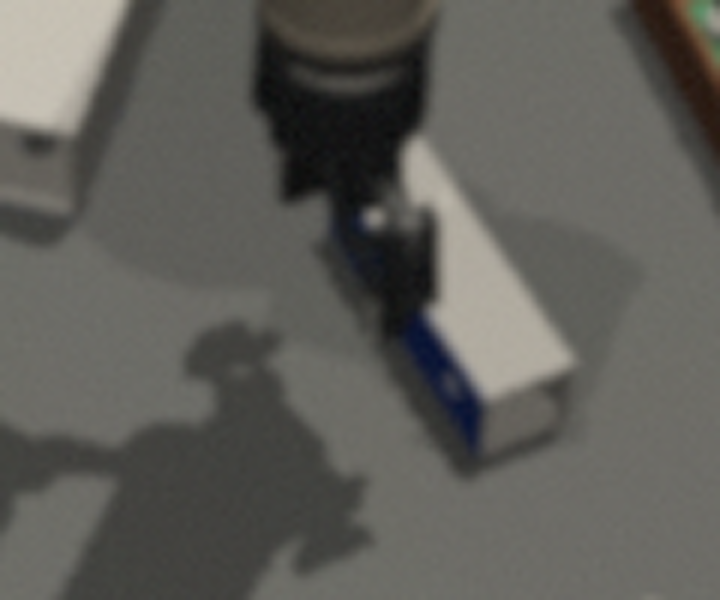

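Run:
```python
from h import *
q=[onz("side",((u+.5)/6-.5+230,(v+.5)/6-.5+190),.05)[:2] for u,v in[(483,402),(577,363),(417,133)]]
q=np.array(q);print(q.round(4));d=q[0]-q[1];e=q[2]-q[1]
print(np.hypot(*d),np.hypot(*e),"yaw",np.arctan2(-e[0],e[1]),np.arctan2(-d[1],-d[0]));c=(q[0]+q[2])/2;print(c)
print(C+.05*np.array([np.cos(Y),np.sin(Y)]))
```

```text
[[ 0.5145 -0.1841]
 [ 0.5624 -0.1645]
 [ 0.5014 -0.0161]]
0.05169204874559408 0.16052126314479187 yaw 0.38983735234190325 0.388933732730672
[ 0.50795282 -0.10009274]
[ 0.50922538 -0.10068637]
```

Emit:
{"api": "move_arm", "payload": {
  "rows": [
    {"x": 0, "y": 0, "z": 0.022, "spin": -0.004},
    {"x": 0, "y": 0, "z": 0.022, "spin": 0},
    {"x": 0.01, "y": 0, "z": 0, "spin": 0},
    {"x": 0.006, "y": 0, "z": 0, "spin": 0},
    {"x": 0, "y": 0, "z": 0, "spin": 0}
  ]
}}

```text
t: 6.18
position: [0.4708, -0.1188, 0.2078]
tool_rot: [3.119, -0.024, 0.379]
wrist_force: [-0.6, -0.3, 0.5]
opening: 1.0
```

Run:
```python
from h import *
todo(*(C+.012*np.array([np.cos(Y),np.sin(Y)])),.205,Y)
```

```text
pos [ 0.4708 -0.1188  0.2078] yaw 0.3795 rot [ 3.119 -0.024  0.379] F [-0.6 -0.3  0.5] t 6.17
x 0.0044 y -0.0028 z 0.0028 spin 0.0045
```

Emit:
{"api": "move_arm", "payload": {
  "rows": [
    {"x": 0.003, "y": -0.002, "z": 0.003, "spin": 0},
    {"x": 0.003, "y": 0, "z": 0, "spin": 0},
    {"x": 0.003, "y": 0, "z": 0, "spin": 0}
  ]
}}

```text
t: 6.55
position: [0.4765, -0.114, 0.206]
tool_rot: [3.12, -0.017, 0.382]
wrist_force: [-11.7, -8.8, 11.6]
opening: 1.002
```

Run:
```python
from h import *
todo(*(C+.012*np.array([np.cos(Y),np.sin(Y)])),.205,Y)
b=r.camera("side")[:,:,::-1]
cv2.imwrite("pics/s8.png",cv2.resize(b[190:290,230:350],None,fx=6,fy=6,interpolation=cv2.INTER_CUBIC))
```

```text
pos [ 0.4765 -0.114   0.206 ] yaw 0.3817 rot [ 3.12  -0.017  0.382] F [-11.7  -8.8  11.6] t 6.55
x -0.0027 y -0.0005 z 0.0010 spin 0.0067
```

View pics/s8.png

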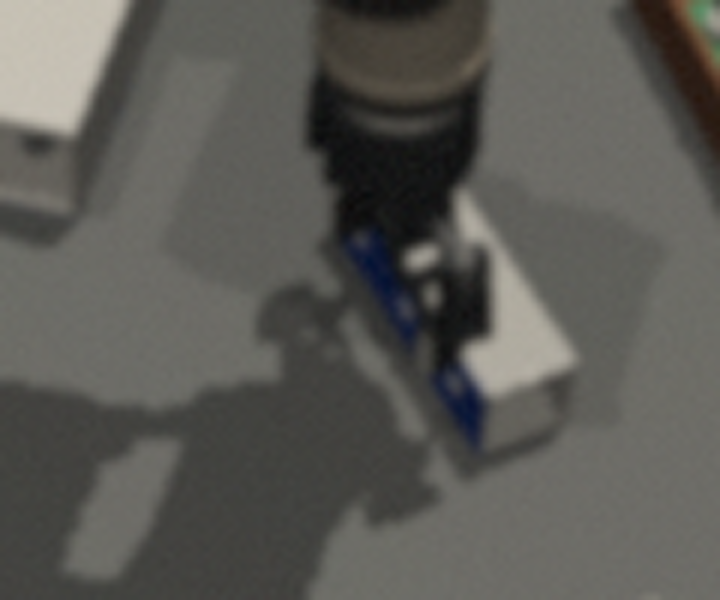

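The fingers are in contact, bearing forward and slightly down, and the tube hasn't moved. Next is the rising arc.

Emit:
{"api": "move_arm", "payload": {
  "rows": [
    {"x": 0.003, "y": 0, "z": -0.004, "spin": 0},
    {"x": 0.005, "y": 0, "z": -0.0045, "spin": 0},
    {"x": 0.006, "y": 0, "z": -0.004, "spin": 0}
  ]
}}

```text
t: 6.98
position: [0.4887, -0.1086, 0.2192]
tool_rot: [3.121, -0.014, 0.381]
wrist_force: [-1.5, -1.8, 1.1]
opening: 0.999
```

Run:
```python
from h import *
todo(*(C+.012*np.array([np.cos(Y),np.sin(Y)])),.205,Y)
b=r.camera("side")[:,:,::-1]
cv2.imwrite("pics/s9.png",cv2.resize(b[190:290,230:350],None,fx=6,fy=6,interpolation=cv2.INTER_CUBIC))
```

```text
pos [ 0.4887 -0.1086  0.2192] yaw 0.3814 rot [ 3.121 -0.014  0.381] F [-1.5 -1.8  1.1] t 6.97
x -0.0160 y 0.0001 z 0.0142 spin 0.0064
```

View pics/s9.png

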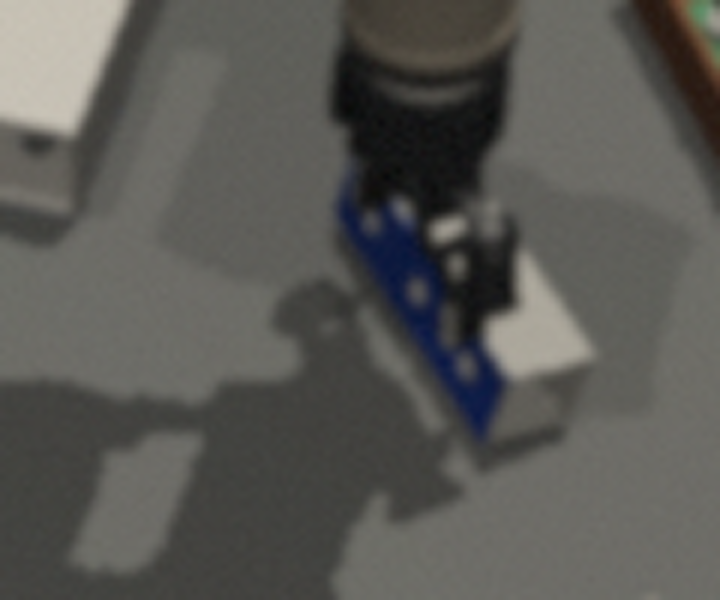

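It's tipping again, about 15°, so I'll carry on along the arc.

Emit:
{"api": "move_arm", "payload": {
  "rows": [
    {"x": 0.006, "y": 0, "z": -0.0038, "spin": 0},
    {"x": 0.0065, "y": 0, "z": -0.0032, "spin": 0},
    {"x": 0.0065, "y": 0, "z": -0.0025, "spin": 0},
    {"x": 0.007, "y": 0, "z": -0.002, "spin": 0},
    {"x": 0.007, "y": 0, "z": -0.0012, "spin": 0},
    {"x": 0.007, "y": 0, "z": 0, "spin": 0},
    {"x": 0.005, "y": 0, "z": 0, "spin": 0},
    {"x": 0, "y": 0, "z": 0, "spin": 0},
    {"x": 0, "y": 0, "z": 0, "spin": 0}
  ]
}}

```text
t: 8.15
position: [0.5353, -0.0895, 0.2343]
tool_rot: [3.119, -0.019, 0.382]
wrist_force: [0.3, -0.2, -0.5]
opening: 0.996
```

Run:
```python
from h import *
todo(*(C+.012*np.array([np.cos(Y),np.sin(Y)])),.205,Y)
b=r.camera("side")[:,:,::-1]
cv2.imwrite("pics/s10.png",cv2.resize(b[170:270,240:360],None,fx=6,fy=6,interpolation=cv2.INTER_CUBIC))
```

```text
pos [ 0.5353 -0.0895  0.2343] yaw 0.3817 rot [ 3.119 -0.019  0.382] F [ 0.3 -0.2 -0.5] t 8.15
x -0.0663 y 0.0004 z 0.0293 spin 0.0067
```

View pics/s10.png

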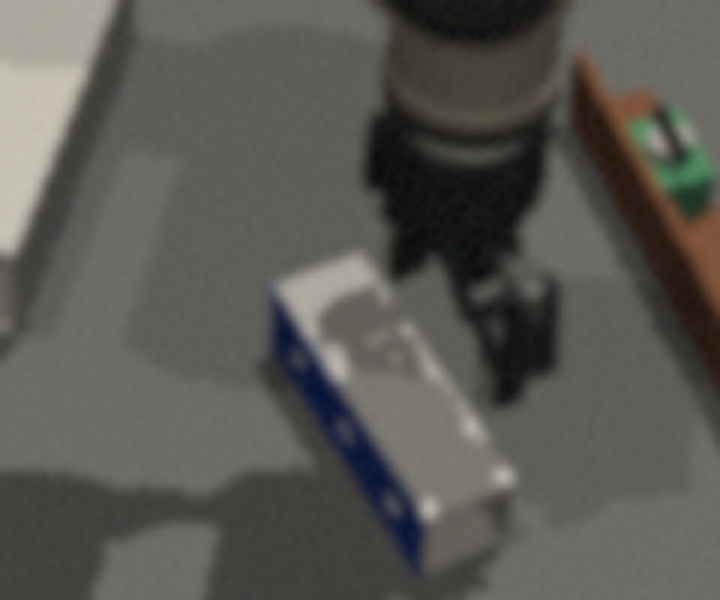

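The tip slipped over the top edge and the tube fell back with the blue face still on the near side. That did no harm, so I'll retreat over it, measure again, and bear a little lower with less lift.

Emit:
{"api": "move_arm", "payload": {
  "rows": [
    {"x": -0.02, "y": 0, "z": -0.01, "spin": 0},
    {"x": -0.03, "y": 0, "z": 0, "spin": 0},
    {"x": -0.03, "y": 0, "z": 0, "spin": 0},
    {"x": -0.01, "y": 0, "z": 0, "spin": 0},
    {"x": 0, "y": 0, "z": 0, "spin": 0}
  ]
}}

```text
t: 8.82
position: [0.4492, -0.124, 0.243]
tool_rot: [3.119, -0.02, 0.381]
wrist_force: [0.3, 0.2, 1.5]
opening: 1.001
```

Run:
```python
from h import *
q=[onz("side",((u+.5)/6-.5+240,(v+.5)/6-.5+170),.05)[:2] for u,v in[(423,518),(515,480),(357,251),(270,285)]]
q=np.array(q);print(q.round(4));d=q[0]-q[1];e=q[2]-q[1]
print(np.hypot(*d),np.hypot(*e),"yaw",np.arctan2(-e[0],e[1]),np.arctan2(-d[1],-d[0]));c=q.mean(0);print(c)
todo(*(c-.038*np.array([np.cos(Y),np.sin(Y)])),.201,np.arctan2(-e[0],e[1]))
b=r.camera("side")[:,:,::-1]
cv2.imwrite("pics/s11.png",cv2.resize(b[170:270,240:360],None,fx=6,fy=6,interpolation=cv2.INTER_CUBIC))
```

```text
[[ 0.5148 -0.1818]
 [ 0.5617 -0.1627]
 [ 0.5015 -0.0147]
 [ 0.4552 -0.0342]]
0.0505944399296533 0.15974119301758366 yaw 0.3860778191028429 0.3876399196487764
[ 0.50829991 -0.09837619]
pos [ 0.4492 -0.124   0.243 ] yaw 0.3809 rot [ 3.119 -0.02   0.381] F [0.3 0.2 1.5] t 8.82
x 0.0264 y -0.0020 z 0.0420 spin -0.0052
```

View pics/s11.png

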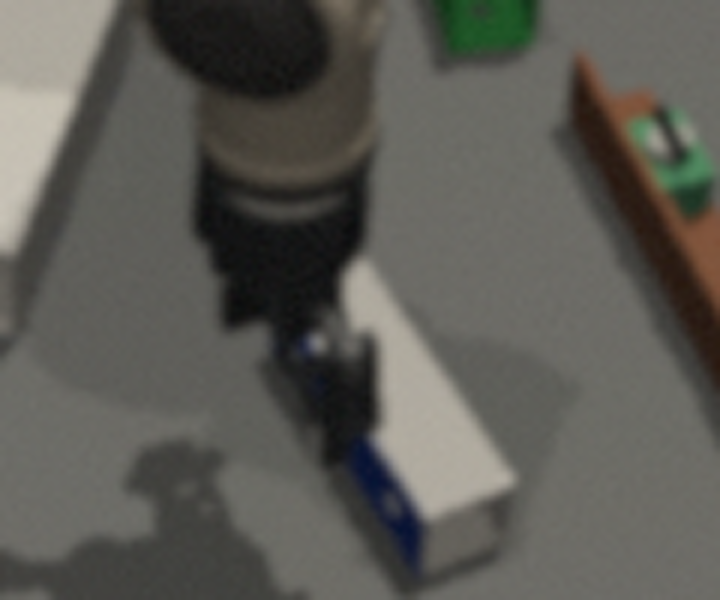

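Emit:
{"api": "move_arm", "payload": {
  "rows": [
    {"x": 0, "y": -0.002, "z": 0.021, "spin": -0.005},
    {"x": 0, "y": 0, "z": 0.022, "spin": 0},
    {"x": 0.01, "y": 0, "z": 0.001, "spin": 0},
    {"x": 0.006, "y": 0, "z": 0, "spin": 0},
    {"x": 0, "y": 0, "z": 0, "spin": 0}
  ]
}}

```text
t: 9.5
position: [0.4704, -0.1156, 0.2001]
tool_rot: [3.114, -0.025, 0.389]
wrist_force: [-0.1, 0.2, -0.3]
opening: 0.999
```

Emit:
{"api": "move_arm", "payload": {
  "rows": [
    {"x": 0.003, "y": 0, "z": 0, "spin": 0},
    {"x": 0.002, "y": 0, "z": 0, "spin": 0}
  ]
}}

```text
t: 9.75
position: [0.475, -0.1138, 0.201]
tool_rot: [3.113, -0.024, 0.389]
wrist_force: [-7.8, -5.5, 5.2]
opening: 1.002
```

Emit:
{"api": "move_arm", "payload": {
  "rows": [
    {"x": 0.005, "y": 0, "z": -0.0045, "spin": 0},
    {"x": 0.006, "y": 0, "z": -0.004, "spin": 0},
    {"x": 0.006, "y": 0, "z": -0.0037, "spin": 0},
    {"x": 0.006, "y": 0, "z": -0.003, "spin": 0}
  ]
}}

```text
t: 10.25
position: [0.4962, -0.1048, 0.218]
tool_rot: [3.113, -0.023, 0.389]
wrist_force: [-0.9, -1.7, -0.1]
opening: 1.006
```

Run:
```python
from h import *
todo(.475,-.1138,.201,.387)
b=r.camera("side")[:,:,::-1]
cv2.imwrite("pics/s12.png",cv2.resize(b[170:270,240:360],None,fx=6,fy=6,interpolation=cv2.INTER_CUBIC))
```

```text
pos [ 0.4962 -0.1048  0.218 ] yaw 0.389 rot [ 3.113 -0.023  0.389] F [-0.9 -1.7 -0.1] t 10.25
x -0.0230 y 0.0003 z 0.0170 spin 0.0020
```

View pics/s12.png

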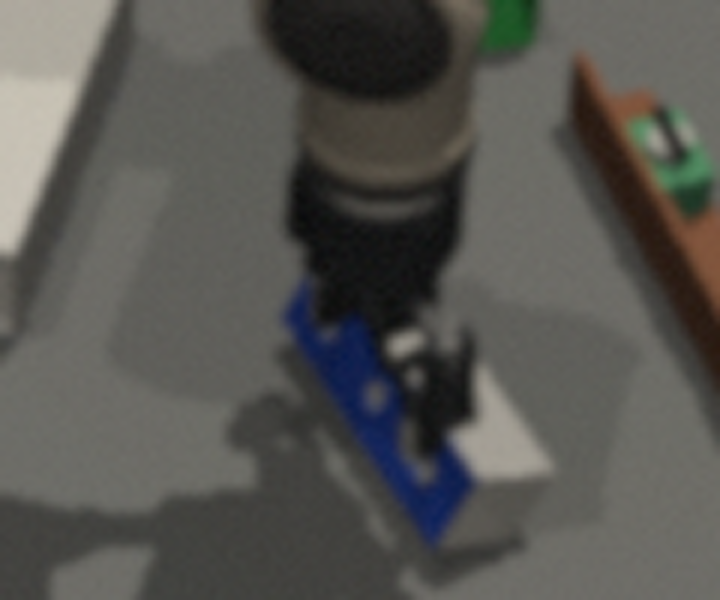

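Emit:
{"api": "move_arm", "payload": {
  "rows": [
    {"x": 0.0062, "y": 0, "z": -0.0024, "spin": 0},
    {"x": 0.0065, "y": 0, "z": -0.0018, "spin": 0},
    {"x": 0.0066, "y": 0, "z": -0.0012, "spin": 0},
    {"x": 0.0068, "y": 0, "z": -0.0004, "spin": 0}
  ]
}}

```text
t: 10.8
position: [0.5229, -0.0936, 0.2253]
tool_rot: [3.112, -0.026, 0.389]
wrist_force: [0.4, -0.1, 0.3]
opening: 1.003
```

Run:
```python
from h import *
todo(.475,-.1138,.201,.387)
b=r.camera("side")[:,:,::-1]
cv2.imwrite("pics/s13.png",cv2.resize(b[170:270,240:360],None,fx=6,fy=6,interpolation=cv2.INTER_CUBIC))
```

```text
pos [ 0.5229 -0.0936  0.2253] yaw 0.3886 rot [ 3.112 -0.026  0.389] F [ 0.4 -0.1  0.3] t 10.8
x -0.0520 y 0.0006 z 0.0243 spin 0.0016
```

View pics/s13.png

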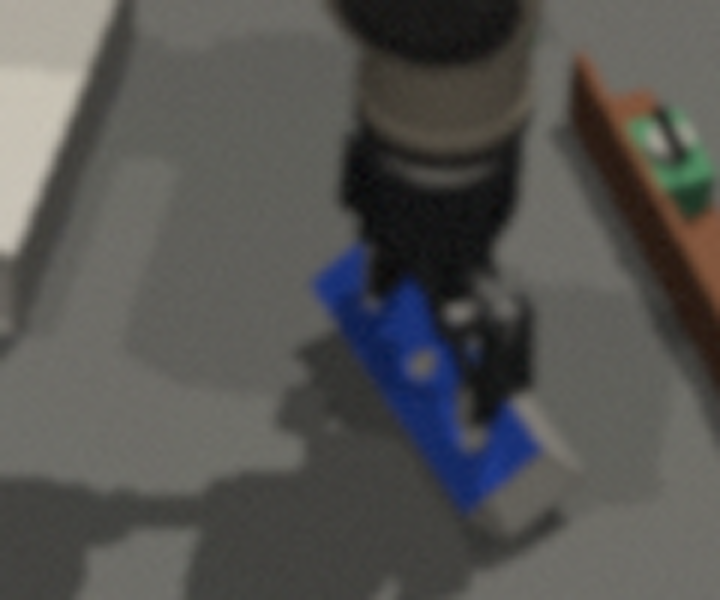

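Emit:
{"api": "move_arm", "payload": {
  "rows": [
    {"x": 0.004, "y": 0, "z": 0, "spin": 0},
    {"x": 0, "y": 0, "z": 0, "spin": 0},
    {"x": 0, "y": 0, "z": 0, "spin": 0}
  ]
}}

```text
t: 11.22
position: [0.5276, -0.0916, 0.2253]
tool_rot: [3.112, -0.026, 0.389]
wrist_force: [-0.3, -0.0, -0.6]
opening: 0.999
```

Run:
```python
from h import *
todo(.475,-.1138,.201,.387)
b=r.camera("side")[:,:,::-1]
cv2.imwrite("pics/s14.png",cv2.resize(b[170:270,240:360],None,fx=6,fy=6,interpolation=cv2.INTER_CUBIC))
```

```text
pos [ 0.5276 -0.0916  0.2253] yaw 0.3891 rot [ 3.112 -0.026  0.389] F [-0.3 -0.  -0.6] t 11.22
x -0.0571 y 0.0006 z 0.0243 spin 0.0021
```

View pics/s14.png

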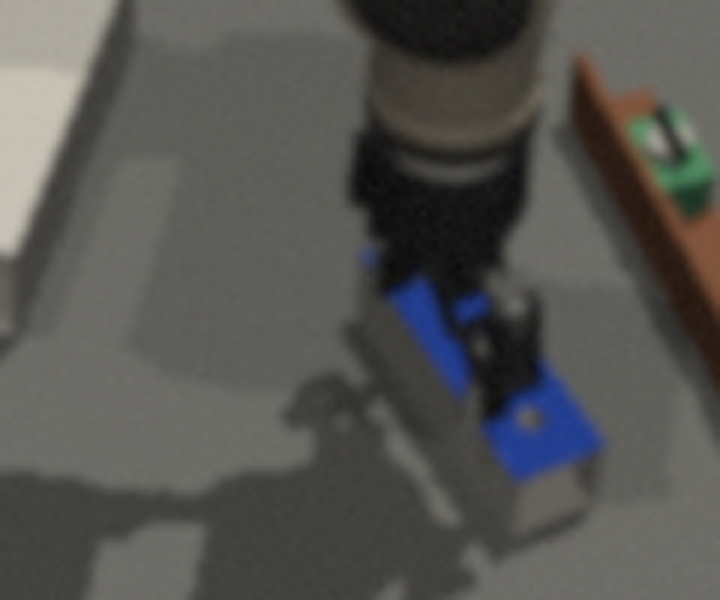

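The blue face is on top now. I'll lift, retreat behind it and turn to the fence yaw (spin ≈ +0.148).

Emit:
{"api": "move_arm", "payload": {
  "rows": [
    {"x": 0, "y": 0, "z": -0.02, "spin": 0},
    {"x": -0.025, "y": 0, "z": 0, "spin": 0},
    {"x": -0.025, "y": 0, "z": 0, "spin": 0},
    {"x": 0, "y": 0, "z": 0, "spin": 0.148},
    {"x": 0, "y": 0, "z": 0, "spin": 0}
  ]
}}

```text
t: 11.9
position: [0.4785, -0.1111, 0.2446]
tool_rot: [3.116, -0.03, 0.238]
wrist_force: [0.4, -0.3, 0.0]
opening: 0.999
```

Run:
```python
from h import *
b=r.camera("side"); f=b.astype(int)
m=((f[...,2]-f[...,0]>45)).astype(np.uint8); roi=np.zeros_like(m); roi[170:270,280:352]=1; m*=roi
m=cv2.morphologyEx(m,cv2.MORPH_OPEN,np.ones((2,2),np.uint8))
ys,xs=np.nonzero(m); c=np.c_[xs,ys].astype(np.int32)
print(len(c),cv2.approxPolyDP(cv2.convexHull(c),2,True)[:,0].tolist())
todo(.555-.07*.971,-.079-.07*.238,.19,.241)
cv2.imwrite("pics/s15.png",cv2.resize(b[170:270,240:360][:,:,::-1],None,fx=6,fy=6,interpolation=cv2.INTER_CUBIC))
```

```text
639 [[339, 246], [326, 250], [308, 221], [310, 209], [316, 209], [340, 242]]
pos [ 0.4786 -0.111   0.2445] yaw 0.2399 rot [ 3.116 -0.03   0.24 ] F [ 0.9 -0.3 -0.8] t 11.95
x 0.0119 y -0.0129 z 0.0545 spin -0.0011
```

View pics/s15.png

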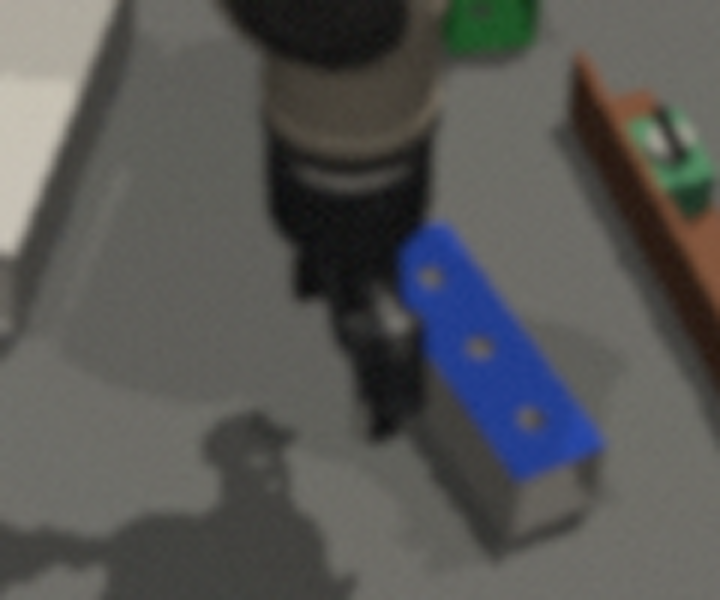

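Run:
```python
from h import *
h=[onz("side",((u+.5)/6-.5+240,(v+.5)/6-.5+170),.05)[:2] for u,v in[(431,276),(480,347),(531,418)]]
h=np.array(h);e=h[0]-h[2];print(h.round(4),np.hypot(*e),"yaw",np.arctan2(-e[0],e[1]));c=h.mean(0)
n=np.array([np.cos(.241),np.sin(.241)]);F=np.array([.6795,-.0585]);print("fence x,y",(c-F)@n,(c-F)@[-n[1],n[0]])
todo(*(c-.05*n),.178,.241)
```

```text
[[ 0.5372 -0.0336]
 [ 0.5558 -0.0808]
 [ 0.5748 -0.1263]] 0.09998237892632562 yaw 0.38540347503237865
fence x,y -0.1252048902071125 0.008384770989019444
pos [ 0.4786 -0.111   0.2445] yaw 0.2399 rot [ 3.116 -0.03   0.24 ] F [ 0.9 -0.3 -0.8] t 11.95
x 0.0324 y -0.0114 z 0.0665 spin -0.0011
```

Emit:
{"api": "move_arm", "payload": {
  "rows": [
    {"x": 0, "y": -0.006, "z": 0.022, "spin": 0},
    {"x": 0, "y": -0.006, "z": 0.022, "spin": 0},
    {"x": 0, "y": 0, "z": 0.022, "spin": 0},
    {"x": 0.015, "y": 0, "z": 0, "spin": 0},
    {"x": 0.01, "y": 0, "z": 0, "spin": 0},
    {"x": 0.008, "y": 0, "z": 0, "spin": 0},
    {"x": 0.008, "y": 0, "z": 0, "spin": 0}
  ]
}}

```text
t: 12.82
position: [0.5192, -0.0891, 0.1774]
tool_rot: [3.116, -0.028, 0.258]
wrist_force: [-3.7, 0.8, -0.2]
opening: 1.001
```

```bash
cat >> h.py <<'E'
n=np.array([np.cos(.241),np.sin(.241)]);F=np.array([.6795,-.0585])
def fr():
    p,w,o=pose(); print("tcp fence-x %.4f fence-y %.4f z %.4f yaw %.4f F %s t %.2f"%((p[:2]-F)@n,(p[:2]-F)@[-n[1],n[0]],p[2],w,o["wrist_force"].round(1),o["t"]))
E
python3 - <<'E'
from h import *
fr()
b=r.camera("side")
cv2.imwrite("pics/s16.png",cv2.resize(b[170:270,260:380][:,:,::-1],None,fx=6,fy=6,interpolation=cv2.INTER_CUBIC))
E
```

```text
tcp fence-x -0.1630 fence-y 0.0085 z 0.1774 yaw 0.2577 F [-3.7  0.8 -0.2] t 12.82
```

View pics/s16.png

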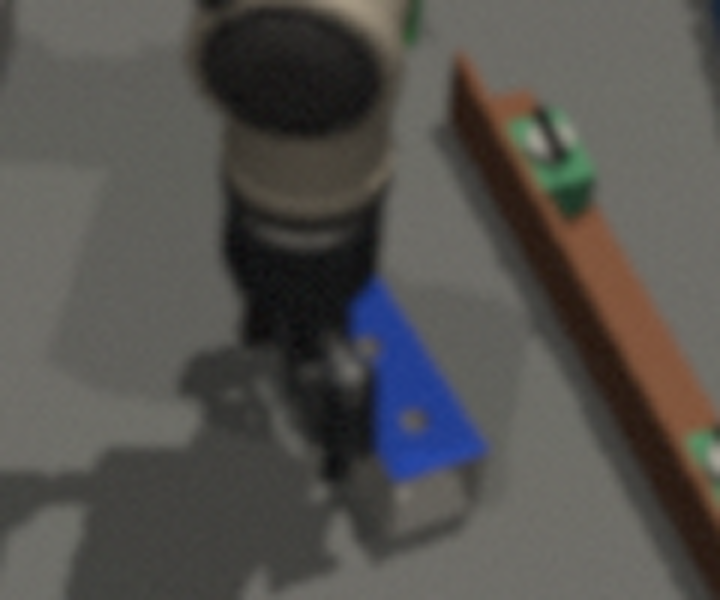

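Emit:
{"api": "move_arm", "payload": {
  "rows": [
    {"x": 0.01, "y": 0, "z": 0, "spin": 0.017},
    {"x": 0.01, "y": 0, "z": 0, "spin": 0},
    {"x": 0.01, "y": 0, "z": 0, "spin": 0},
    {"x": 0.01, "y": 0, "z": 0, "spin": 0},
    {"x": 0.01, "y": 0, "z": 0, "spin": 0},
    {"x": 0.01, "y": 0, "z": 0, "spin": 0}
  ]
}}

```text
t: 13.62
position: [0.5792, -0.0738, 0.178]
tool_rot: [3.119, -0.023, 0.241]
wrist_force: [-4.0, -2.3, -1.6]
opening: 0.999
```

Run:
```python
from h import *
fr()
b=r.camera("side")
cv2.imwrite("pics/s17.png",cv2.resize(b[170:270,280:400][:,:,::-1],None,fx=6,fy=6,interpolation=cv2.INTER_CUBIC))
```

```text
tcp fence-x -0.1011 fence-y 0.0091 z 0.1780 yaw 0.2407 F [-4.  -2.3 -1.6] t 13.62
```

View pics/s17.png

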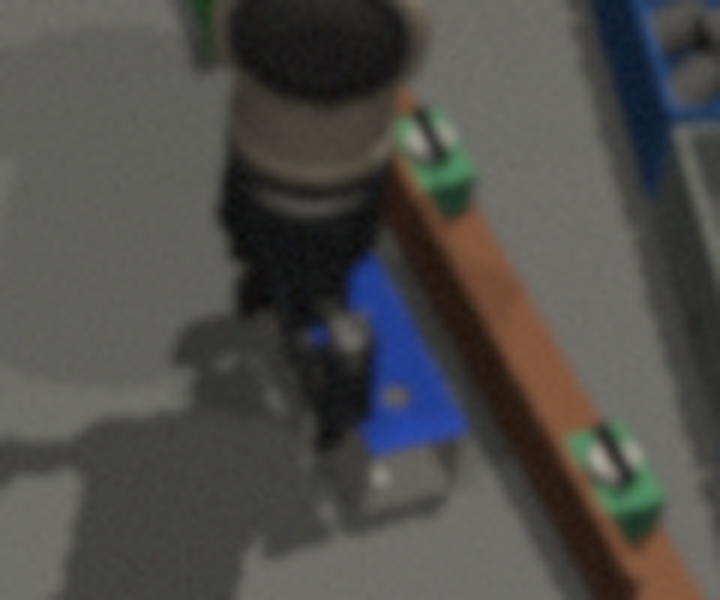

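Emit:
{"api": "move_arm", "payload": {
  "rows": [
    {"x": 0.009, "y": 0, "z": 0, "spin": 0},
    {"x": 0.009, "y": 0, "z": 0, "spin": 0},
    {"x": 0.008, "y": 0, "z": 0, "spin": 0},
    {"x": 0.004, "y": 0, "z": 0, "spin": 0},
    {"x": 0.003, "y": 0, "z": 0, "spin": 0}
  ]
}}

```text
t: 14.3
position: [0.6136, -0.0652, 0.1788]
tool_rot: [3.119, -0.022, 0.241]
wrist_force: [-4.8, -1.4, -1.9]
opening: 1.0
```

Run:
```python
from h import *
fr()
```

```text
tcp fence-x -0.0656 fence-y 0.0092 z 0.1788 yaw 0.2414 F [-4.8 -1.4 -1.9] t 14.30
```

Emit:
{"api": "move_arm", "payload": {
  "rows": [
    {"x": 0.003, "y": 0, "z": 0, "spin": 0},
    {"x": 0.003, "y": 0, "z": 0, "spin": 0}
  ]
}}

```text
t: 14.55
position: [0.6165, -0.0648, 0.1784]
tool_rot: [3.121, -0.01, 0.243]
wrist_force: [-17.9, -6.0, 8.6]
opening: 1.002
```

Run:
```python
from h import *
fr()
b=r.camera("side")
cv2.imwrite("pics/s18.png",cv2.resize(b[170:270,280:400][:,:,::-1],None,fx=6,fy=6,interpolation=cv2.INTER_CUBIC))
```

```text
tcp fence-x -0.0627 fence-y 0.0089 z 0.1784 yaw 0.2430 F [-17.9  -6.    8.6] t 14.55
```

View pics/s18.png

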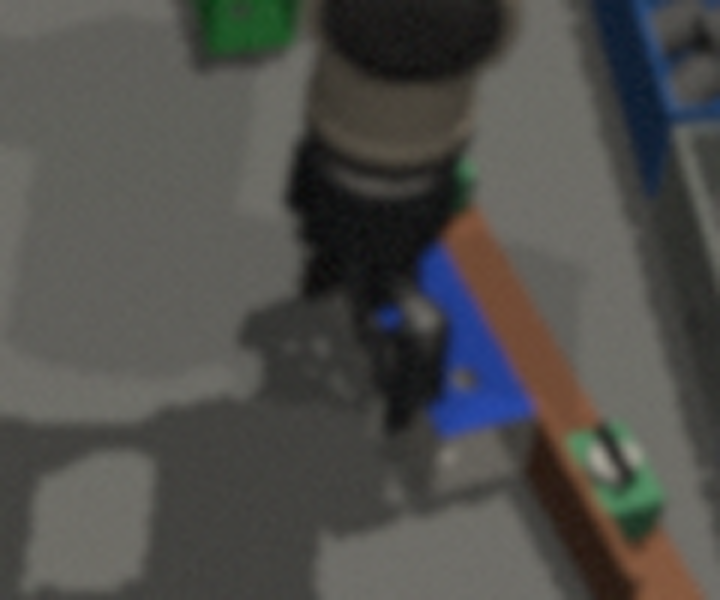

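The tube met the fence at the expected place and the force rose to about 19 N. I'll give a small extra press to seat it, then retreat and check.

Emit:
{"api": "move_arm", "payload": {
  "rows": [
    {"x": 0.0025, "y": 0, "z": 0, "spin": 0},
    {"x": 0.0025, "y": 0, "z": 0, "spin": 0}
  ]
}}

```text
t: 14.85
position: [0.6182, -0.0647, 0.1785]
tool_rot: [3.123, 0.002, 0.244]
wrist_force: [-13.4, -4.2, 4.7]
opening: 1.001
```

Emit:
{"api": "move_arm", "payload": {
  "rows": [
    {"x": -0.01, "y": 0, "z": 0, "spin": 0},
    {"x": -0.03, "y": 0, "z": 0, "spin": 0},
    {"x": -0.04, "y": 0, "z": 0, "spin": 0},
    {"x": -0.04, "y": 0, "z": -0.03, "spin": 0},
    {"x": -0.03, "y": 0.03, "z": -0.05, "spin": 0},
    {"x": -0.02, "y": 0.04, "z": -0.04, "spin": 0},
    {"x": 0, "y": 0.05, "z": 0, "spin": 0},
    {"x": 0, "y": 0.05, "z": 0, "spin": 0},
    {"x": 0, "y": 0, "z": 0, "spin": 0}
  ]
}}

```text
t: 15.98
position: [0.4933, -0.2727, 0.3107]
tool_rot: [3.103, -0.028, 0.244]
wrist_force: [-0.3, 0.2, -1.0]
opening: 1.001
```

Run:
```python
from h import *
fr()
b=r.camera("side");a=r.camera("top")
cv2.imwrite("pics/s19.png",b[:,:,::-1]);cv2.imwrite("pics/t19.png",a[:,:,::-1])
cv2.imwrite("pics/s19c.png",cv2.resize(b[160:280,270:410][:,:,::-1],None,fx=5,fy=5,interpolation=cv2.INTER_CUBIC))
cv2.imwrite("pics/t19c.png",cv2.resize(a[90:210,220:380][:,:,::-1],None,fx=5,fy=5,interpolation=cv2.INTER_CUBIC))
```

```text
tcp fence-x -0.2320 fence-y -0.1636 z 0.3107 yaw 0.2443 F [-0.3  0.2 -1. ] t 15.97
```

View pics/s19c.png

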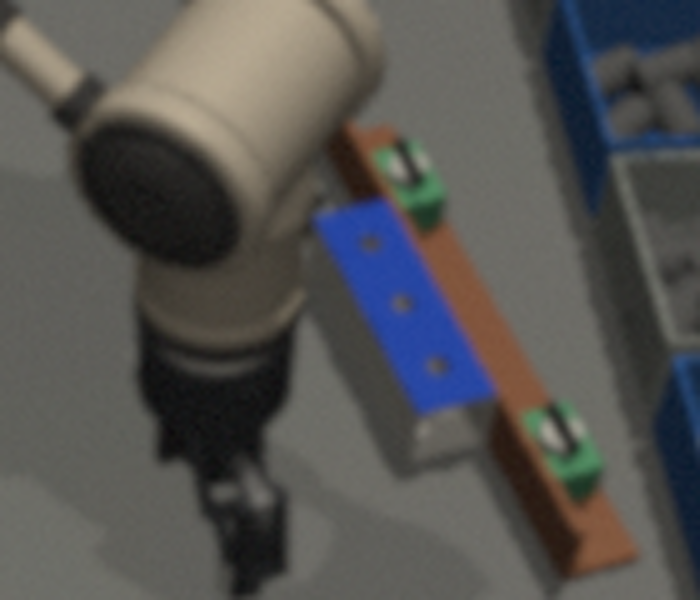

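View pics/t19c.png

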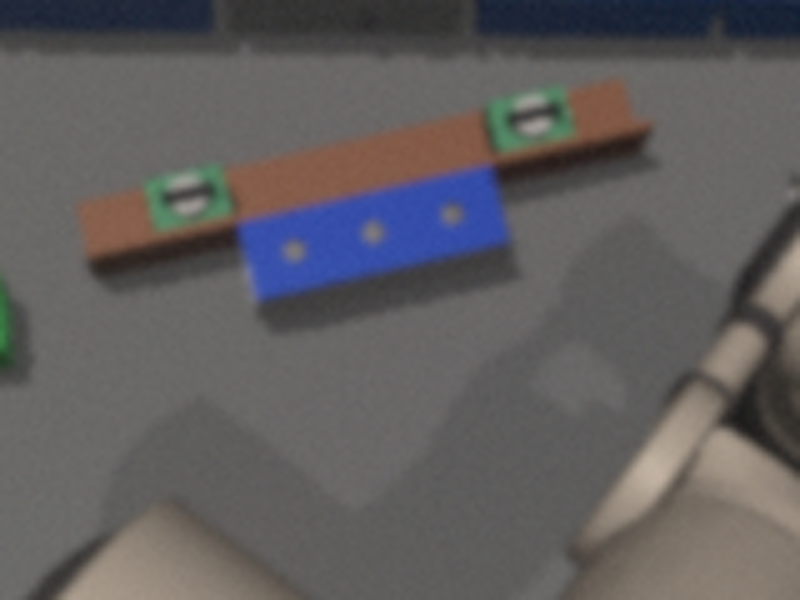

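View pics/s19.png

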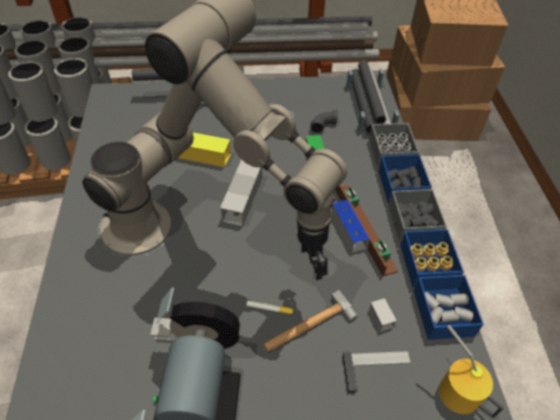

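Run:
```python
from h import *
def holes(nm,pts,o,f=5):
    h=np.array([onz(nm,((u+.5)/f-.5+o[0],(v+.5)/f-.5+o[1]),.05)[:2] for u,v in pts]); return h
for nm,h in(("side",holes("side",[(371,242),(402,302),(438,365)],(270,160))),("top",holes("top",[(293,250),(373,233),(453,214)],(220,90)))):
    e=h[0]-h[2];c=h.mean(0);print(nm,c.round(4),np.hypot(*e),"yaw",np.arctan2(-e[0],e[1]),"fence x,y",(c-F)@n,(c-F)@[-n[1],n[0]])
# long edges of blue mask, top view, vs fence front lower edge
a=cv2.imread("pics/t19.png").astype(int)
m=((a[...,0]-a[...,2]>50)&(np.arange(420)[:,None]>115)).astype(np.uint8); m[:,:260]=0;m[:,330:]=0
(cx,cy),s,ang=cv2.minAreaRect(np.argwhere(m)[:,::-1].astype(np.float32));print(cx,cy,s,ang)
bx=cv2.boxPoints(((cx,cy),s,ang)); w=np.array([onz("top",q,.05)[:2] for q in bx]);
for i in range(4):
    d=w[(i+1)%4]-w[i];print(np.hypot(*d).round(4),np.arctan2(-d[0],d[1]).round(3))
c=w.mean(0);print("fence x,y",(c-F)@n,(c-F)@[-n[1],n[0]])
for u in[(95,262),(650,133)]: pass
f=holes("top",[(88,255),(650,124)],(220,90));d=f[0]-f[1];print("fence top-front pts",f.round(4),np.arctan2(-d[0],d[1]), (f-F)@n)
# other things moved?
for k,(x,y) in(("top0","t19"),) if 0 else []: pass
A=cv2.imread("pics/side0.png").astype(int);B=cv2.imread("pics/s19.png").astype(int)
D=(np.abs(A-B).max(2)>40);print("diff right things",D[285:400,235:415].sum(), "nipple/coupling/elbow",D[108:140,245:340].sum())
```

```text
side [ 0.6523 -0.0586] 0.10050734407482526 yaw 0.23980225702442334 fence x,y -0.02643702379955294 0.006360016312519329
top [ 0.6521 -0.0576] 0.10100165434233627 yaw 0.23744825321893662 fence x,y -0.02634539088697094 0.007418349361802371
294.266845703125 136.32302856445312 (15.8900728225708, 52.39226531982422) 77.00537872314453
0.1617 -2.898
0.0503 1.789
0.1609 0.242
0.0501 -1.337
fence x,y -0.02712013759878434 0.007277399389974047
fence top-front pts [[ 0.6361  0.1171]
 [ 0.7229 -0.2286]] 0.2460603963468179 [-0.0002325   0.00157124]
diff right things 828 nipple/coupling/elbow 775
```

Run:
```python
from h import *
print(r.finish_job())
```

```text
the job is handed in; nothing more can be done
None
```

I rolled the smaller grey tube two faces over without picking it up, so the blue face with the three holes is on top. I then pushed it against the fence with both open fingers, and handed the job in about 16 s into the 66 s allowed.

**What went wrong on the way:** the first try at the second roll failed. The fingertips slipped over the top edge and the tube dropped back onto the same face. A second try with the fingers about 5 mm lower worked.

**Last checks:**

| Check | Measured | Required |
|---|---|---|
| Tube centre from the fence face (side and top views) | 26.3–27.1 mm | 25 mm flush, up to 29 mm allowed |
| Tube yaw against the fence (0.241–0.246 rad) | 0.237–0.242 rad | within 0.04 rad |
| Tube position along the fence | about 7 mm off the middle | within 105 mm |

- **Gap:** the camera calibration is only good to about 2 mm, so I can't tell the 1–2 mm gap from contact. When I pushed the tube home, the force rose from about 5 N to 19 N, which shows it reached the fence. The gripper was well clear when I handed in.
- **Other things on the bench:** the fingers stayed well away from them. In the last side view the hammer, offcut, square and paint pen looked where they started. The arm blocked the view of the nipple and coupling, so I couldn't confirm those from that picture. My before-and-after picture comparison was no help, because it was dominated by the arm and its shadow.

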